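# Heft the tool boxes and get out the bush-hammer head

### The job

One of the three closed boxes on the carver's bench holds the solid steel hammer head, the others are as good as empty. Lift the boxes straight up one after another, closed, until you have had the heavy one in hand, setting each back down where it stood; then take the lid off the heavy box only, lay it on the bench, and lift out the steel head and stand it upright in the middle of the round marble disc. Leave the light boxes shut and the tools and the carved stone alone.

Things in the scene. Friction and masses are not known exactly. Their poses are not given: they have to be found in the camera images.
- box_a_mid (a point): One of three identical closed grey plastic boxes, 110 mm (its x) by 62 mm (its y), 60 mm high, walls and floor 4 mm, on the bench (height 0). This point is its centre, 30 mm above its underside. With its loose lid it weighs about 0.2 kg; pinch it across its 62 mm width. The steel head in one box (which one changes) adds 0.28 to 0.34 kg; the other two hold a 10 g cork disc.
- box_b_mid (a point): The second identical box, this point and axes as for box_a. Every box has a loose lift-off lid: a 6 mm plate 106 x 58 mm on the walls, with a 5 mm lip reaching down inside, and in its middle a black grip bar 44 mm long (box's x), 14 mm wide (box's y), 20 mm tall, which spans 36 to 56 mm above this point.
- box_c_mid (a point): The third identical box, as box_a. The head is a steel cylinder, 32 mm across, 46 mm high, upright in the middle of its box: underside 26 mm below this point, top 20 mm above. Ribs 6 mm high stand round its foot, within 23 mm of the middle. Beside it the box has 35 mm free for a finger each way along its x, only 11 mm along its y.
- disc_top (a point): centre of the top face of a round white marble disc, 116 mm in diameter and 25 mm thick, fixed on the bench beyond the boxes; z up. The bench top is at height 0. The bench beside the disc is bare for at least 0.18 m from this point to either side (y).

How it is judged:
On the way, in this order (a step that is already met when the one before it is completed fails the run):
1. the heavy box has been lifted at least 15 mm clear of the bench, closed (height (world z) of head above 0.019 m and ((horizontal distance between head and box_a below 0.03 m and distance between lid_a and box_a below 0.072 m and height (world z) of box_a above 0.015 m) or (horizontal distance between head and box_b below 0.03 m and distance between lid_b and box_b below 0.072 m and height (world z) of box_b above 0.015 m) or (horizontal distance between head and box_c below 0.03 m and distance between lid_c and box_c below 0.072 m and height (world z) of box_c above 0.015 m))), for 0.2 s.
2. the heavy box stands on the bench with its lid off (((horizontal distance between head and box_a below 0.03 m and not (distance between lid_a and box_a below 0.072 m) and height (world z) of box_a below 0.006 m) or (horizontal distance between head and box_b below 0.03 m and not (distance between lid_b and box_b below 0.072 m) and height (world z) of box_b below 0.006 m) or (horizontal distance between head and box_c below 0.03 m and not (distance between lid_c and box_c below 0.072 m) and height (world z) of box_c below 0.006 m))), for 0.1 s.
At the end, for the whole second after the job is handed in: The steel head stands upright (within 10 degrees) and at rest on the disc, its axis within 30 mm of the disc's centre. The heavy box's lid lies on the bench; the other two boxes still have their lids on. All three boxes stand upright on the bench within 40 mm of where they stood (horizontal distance between head_mid and disc_top below 0.03 m and z of head in the frame of disc_top between -0.006 and 0.006 m and angle between head's own z axis and vertical below 0.17 rad and linear speed of head below 0.02 m/s and distance of each of box_a, box_b, box_c from where it was at the start of the episode below 0.04 m and angle between each of box_a, box_b, box_c's own z axis and vertical below 0.12 rad and (distance between lid_a and box_a below 0.072 m or height (world z) of lid_a below 0.03 m) and (distance between lid_b and box_b below 0.072 m or height (world z) of lid_b below 0.03 m) and (distance between lid_c and box_c below 0.072 m or height (world z) of lid_c below 0.03 m) and ((not (distance between lid_a and box_a below 0.072 m) and distance between lid_b and box_b below 0.072 m and distance between lid_c and box_c below 0.072 m) or (not (distance between lid_b and box_b below 0.072 m) and distance between lid_a and box_a below 0.072 m and distance between lid_c and box_c below 0.072 m) or (not (distance between lid_c and box_c below 0.072 m) and distance between lid_a and box_a below 0.072 m and distance between lid_b and box_b below 0.072 m))); the robot touches nothing.
It fails at once if a light box was opened ((not (distance between lid_a and box_a below 0.072 m) and horizontal distance between cork_1 and box_a below 0.03 m) or (not (distance between lid_a and box_a below 0.072 m) and horizontal distance between cork_2 and box_a below 0.03 m) or (not (distance between lid_b and box_b below 0.072 m) and horizontal distance between cork_1 and box_b below 0.03 m) or (not (distance between lid_b and box_b below 0.072 m) and horizontal distance between cork_2 and box_b below 0.03 m) or (not (distance between lid_c and box_c below 0.072 m) and horizontal distance between cork_1 and box_c below 0.03 m) or (not (distance between lid_c and box_c below 0.072 m) and horizontal distance between cork_2 and box_c below 0.03 m)).
It fails at once if a tool or the carved stone was pushed more than 30 mm (distance of any of mallet, chisel, brush, carving from where it was at the start of the episode above 0.03 m).
It fails at once if the steel head was dropped or banged onto the disc (contact force between head and disc above 40 N).
It also fails if it takes over 72 s, if anything falls off the work surface, if the arm or the gripper's body presses on something with over 40 N, if the wrist force passes 120 N, or if a joint passes its speed limit or range.

### The arm

A 6-joint arm with a two-finger parallel gripper is mounted at the origin on the work surface. World frame = base frame: x ahead of the robot, y to its left, z up, the work surface at z = 0. Lengths are in m, angles in rad, forces in N, time in s.
With the tool pointing down it reaches from about 0.35 to 0.775 m from the base axis. Payload 7.3 kg.
Tool frame: the origin (TCP) lies midway between the tips of the shut fingers; the grasp point (between the pads) lies 19 mm behind it; z points along the fingers, y is the direction in which the jaws open and shut (so a half turn about z gives the same grasp; the last joint's range is limited). The gripper opens to 92 mm and grips with 3 to 60 N. Pads are 19 mm wide; open, the fingers measure 130 mm over their backs; the gripper's body (75 mm by 190 mm) begins 47 mm behind the grasp point.
Start: joints at [-1.246, 0.342, 1.524, -0, 1.275, -0.146], TCP at [0.238, -0.468, 0.227] pointing down, gripper open.
Joint ranges: [-2.53, 2.53], [-0.77, 2.02], [0.04, 2.7], [-1, 4.14], [0.28, 2.66], [-3.11, 3.11]. Speed limits (rad/s): [2.57, 2.57, 3.14, 3.14, 3.14, 3.14].

### API

Orientations are given as [roll, pitch, yaw] about the fixed x, y, z axes, in that order (R = Rz(yaw) Ry(pitch) Rx(roll)).
In Python, from cell import robot gives the robot as it stands.
- The arm moves only by the tool step_arm, never from a script. Its argument "moves" is a list that holds one entry, the list of rows, each a list of 4 numbers: the shift along the tool's x, y, z in m, then the turn about the tool's z in rad. In form: [[[dx, dy, dz, roll], ...]]. A call has 1 to 8 rows; each row shifts and turns the commanded pose from where the row before left it, along the tool's axes as they then stand; what a row does not reach is not made up. A row lasts 1/12 s, in which the tool goes at most 41.7 mm and 7.16 degrees, less where a joint would pass 70% of its speed; a pose out of reach is approached as far as the arm can. A call with a gripper value outside its range is refused whole. "hand" is the opening, from 0 (shut) to 1 (fully open), set as the call begins (left out, the last holds). The fingers move at their own pace and stop on an object; "force" is the grip in N (left out, the last holds). Time passes only in rows, so rows that do not move let the fingers close. It gives the time, the measured TCP pose, the force and the opening at its end, in the units of the state.
- robot.observe(): the state, without advancing time (a new reading comes with each control period).
- robot.read_camera(name): name is "side" or "top"; returns a dict with "frame" (480x640x3 uint8, red, green, blue), "fovy" (degrees; the focal length in pixels is half the picture's height over the tangent of half this angle, whatever the lens; pixels are square), "cx", "cy" (the principal point, pixels), "k1" (the pictures are not rectified: a ray, as slopes to the right and down, at radius r is drawn at 1 + k1 r^2 times it, then the intrinsics apply), "R" (3x3) and "t" (3): a world point X has camera coordinates R X + t. Camera axes: x right, y down, z forward; pixel columns grow to the right and rows downward; lengths in m; the calibration is good to about 2 mm. A picture is of the moment at which its call begins. There is no depth.
- robot.hand_in(): hands the job in, once; it reports no verdict.
The state is a dict: "time": time; "qpos": joint angles; "qvel": joint speeds; "joint_efforts": joint torques, N m; "tool_pos": TCP position; "tool_rot": TCP orientation; "contact_force": force on the tool from outside, world axes, zero at the start; "torque": the same for the moment, N m; "opening": finger opening in m.
Only numpy, scipy, OpenCV 4.12 (cv2) and the standard library are available. Lean on these libraries where they do the work, as an engineer would, in place of code of your own. Each camera call takes 0.05 s, during which the arm holds its last target.

## Working session

There is one attempt and no reset: what is moved stays moved. The work goes in short steps, Python scripts to look and compute and a tool call to move; the robot and the scene stay as the last step left them, time stands still between calls to the robot, and variables do not carry over. Pictures are saved under pics/ and viewed, and the job is handed in when it is done.

Besides the shell and the picture viewer there is one more tool, called after "Emit:" by a JSON object that holds its "name" and its "arguments", one argument or row to a line. step_arm: Moves the arm, as the interface text tells. Its arguments: {"type":"object","properties":{"moves":{"type":"array","items":{"type":"array","items":{"type":"array","items":{"type":"number"}}}},"hand":{"type":"number"},"force":{"type":"number"}},"required":["moves"]}

```bash
ls; mkdir -p pics; cat > h.py <<'E'
import numpy as np, cv2
from cell import robot
def cam(n,save=None):
    c=robot.read_camera(n)
    if save: cv2.imwrite('pics/'+save,cv2.cvtColor(c['frame'],cv2.COLOR_RGB2BGR))
    return c
def ray(c,u,v):
    f=240/np.tan(np.radians(c['fovy'])/2)
    d=np.array([(u-c['cx'])/f,(v-c['cy'])/f]); s=d.copy()
    for _ in range(30): s=d/(1+c['k1']*(s@s))
    R=np.array(c['R']);t=np.array(c['t'])
    return -R.T@t, R.T@np.array([s[0],s[1],1])
def onz(c,u,v,z):
    o,d=ray(c,u,v); return o+d*(z-o[2])/d[2]
def proj(c,X):
    f=240/np.tan(np.radians(c['fovy'])/2)
    p=np.array(c['R'])@np.array(X)+np.array(c['t']); s=p[:2]/p[2]; s=s*(1+c['k1']*(s@s))
    return s*f+np.array([c['cx'],c['cy']])
E
python3 - <<'E'
from h import *
import pickle
d={}
for n in('top','side'):
    d[n]=cam(n,n+'0.png'); c=d[n]; print(n,c['fovy'],c['cx'],c['cy'],c['k1'],-np.array(c['R']).T@c['t'])
pickle.dump(d,open('c0.pkl','wb'))
print(robot.observe())
E
```

```text
pics
top 52.581865116627775 322.3396570101343 240.45012508398696 -0.11751362433978256 [ 0.50317707 -0.01091456  0.77327312]
side 57.364193881839554 324.7000609110884 240.9405696312774 -0.05504571604646632 [0.27236653 0.38106812 0.51244749]
{'time': 0.1, 'qpos': array([-1.24600462e+00,  3.42649003e-01,  1.52489745e+00, -5.39688953e-06,
        1.27534300e+00, -1.46012704e-01]), 'qvel': array([-0.00025996, -0.00100175, -0.00129358, -0.00120982,  0.00086954,
       -0.00054115]), 'joint_efforts': array([ 1.88398270e-03, -4.32007992e+01, -2.44694281e+01,  7.19176163e-02,
        5.25153300e-02, -5.75018203e-05]), 'tool_pos': array([ 0.23804627, -0.4675552 ,  0.22612493]), 'tool_rot': array([-3.14030891e+00, -1.83570348e-04,  4.70805866e-01]), 'contact_force': array([ 0.33363669,  0.525707  , -0.05858534]), 'torque': array([0.0199724 , 0.01654309, 0.01992114]), 'opening': 0.09239082007761878}
```

View pics/top0.png

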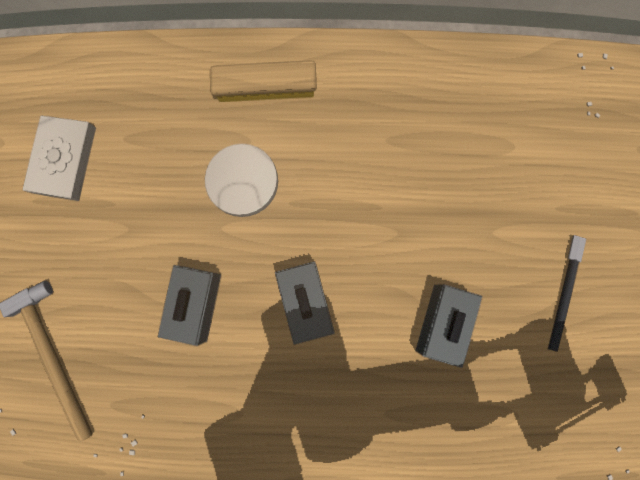

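View pics/side0.png

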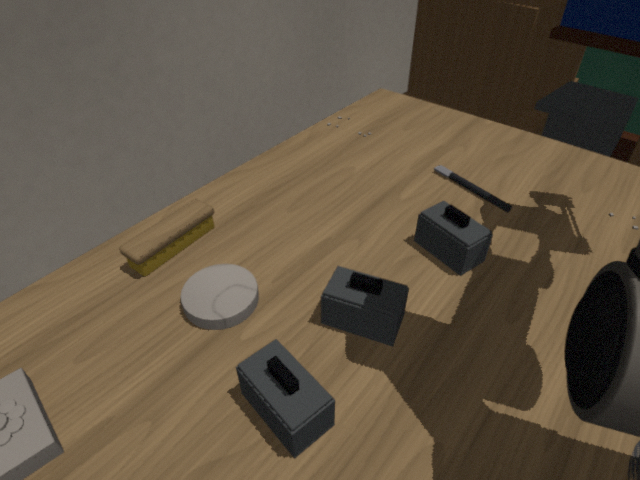

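The top view shows boxes at about (190,305), (304,301) and (450,325) and the disc at (241,180). The hammer lies left, the chisel right, and the carving and brush at the back. I'll enlarge it next.

```bash
python3 - <<'E'
import cv2,numpy as np
im=cv2.imread('pics/top0.png')
out=[]
for (x,y) in((140,250),(254,245),(400,270)):
    out.append(cv2.resize(im[y:y+110,x:x+100],None,fx=2.6,fy=5.2*0.5,interpolation=cv2.INTER_CUBIC))
im2=np.hstack(out); cv2.imwrite('pics/crops.png',np.clip(im2*1.6,0,255).astype('uint8')); print(im2.shape)
E
```

```text
(286, 780, 3)
```

View pics/crops.png

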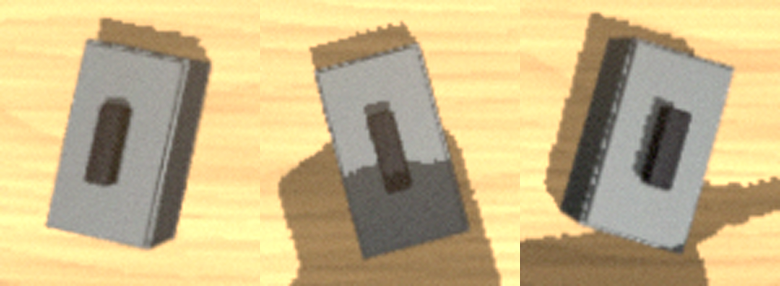

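```bash
cat > m.py <<'E'
from h import *
import pickle
d=pickle.load(open('c0.pkl','rb')); T=d['top'];S=d['side']
C={'L':((140,250),0,[(88,40),(183,60),(147,247),(47,227)]),
'M':((254,245),260,[(317,71),(417,45),(467,231),(363,257)]),
'R':((400,270),520,[(637,38),(733,68),(683,250),(585,222)])}
s=cv2.imread('pics/side0.png'); t=cv2.imread('pics/top0.png')
def draw(c,im,P,col):
    q=np.array([proj(c,p) for p in P]); cv2.polylines(im,[np.int32(np.round(q*16))],True,col,1,cv2.LINE_AA,4)
for k,(o,ox,cs) in C.items():
    w=np.array([onz(T,(x-ox)/2.6+o[0],y/2.6+o[1],.066)[:2] for x,y in cs])
    m=w.mean(0); a=(w[0]+w[1]-w[2]-w[3])/2; b=(w[0]+w[3]-w[1]-w[2])/2
    ya=np.arctan2(a[1],a[0]); yb=np.arctan2(-b[0],b[1])
    print(k,m.round(4),np.linalg.norm(a).round(4),np.linalg.norm(b).round(4),'yaw',ya.round(3),yb.round(3))
    yaw=(ya*2+yb)/3
    R=np.array([[np.cos(yaw),-np.sin(yaw)],[np.sin(yaw),np.cos(yaw)]])
    for z,lx,ly,col in((.066,.053,.029,(0,255,0)),(0,.055,.031,(0,0,255)),(.086,.022,.007,(255,255,0))):
        P=[np.r_[m+R@np.array(v),z] for v in((lx,ly),(-lx,ly),(-lx,-ly),(lx,-ly))]
        draw(T,t,P,col);draw(S,s,P,col)
for im,nm in((t,'t'),(s,'s')): pass
# disc
g=cv2.cvtColor(d['top']['frame'],cv2.COLOR_RGB2HSV); mask=((g[...,1]<60)&(g[...,2]>110)).astype('uint8')
n,l,st,ce=cv2.connectedComponentsWithStats(mask); i=l[180,241]; print(st[i],ce[i])
e=cv2.fitEllipse(max(cv2.findContours((l==i).astype('uint8'),0,1)[0],key=len)); print(e)
D=onz(T,*e[0],.025); print('disc',D)
P=[D+.058*np.array([np.cos(a),np.sin(a),0]) for a in np.linspace(0,6.28,40)]
draw(T,t,P,(0,255,0));draw(S,s,P,(0,255,0))
cv2.imwrite('pics/t1.png',t);cv2.imwrite('pics/s1.png',cv2.resize(s[140:480,120:520],None,fx=1.7,fy=1.7))
E
python3 m.py
```

```text
L [0.4757 0.1949] 0.1071 0.0574 yaw -0.172 -0.17
M [0.4828 0.0194] 0.1067 0.0587 yaw 0.274 0.268
R [ 0.4533 -0.1984] 0.1061 0.0574 yaw -0.275 -0.279
[ 205  144   73   72 4066] [240.86669946 179.54845057]
((240.8512725830078, 179.5447540283203), (70.6328353881836, 71.47914123535156), 68.63360595703125)
disc [0.67273033 0.12554607 0.025     ]
```

View pics/t1.png

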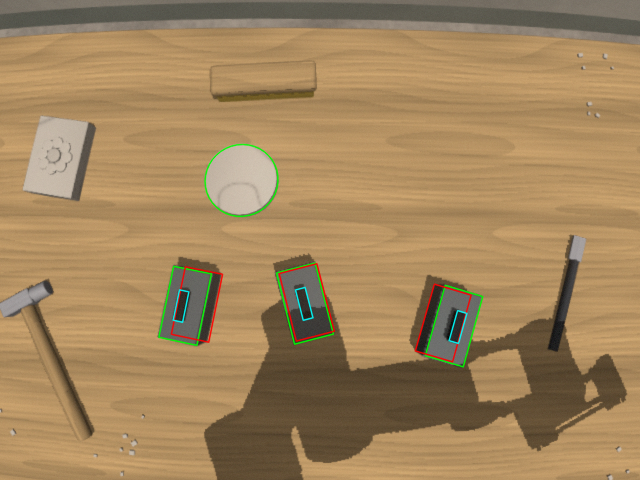

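View pics/s1.png

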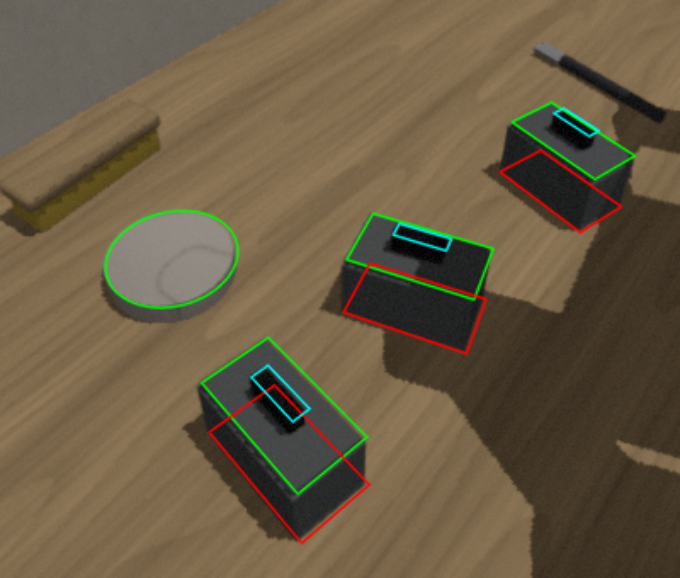

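```bash
cat > g.py <<'E'
import sys
from h import *
x,y,z,yaw=map(float,sys.argv[1:5]); o=robot.observe(); p=o['tool_pos'];r=o['tool_rot']
d=np.array([x,y,z])-p; Y=r[2]; c,s=np.cos(Y),np.sin(Y)
dy=(yaw-Y+np.pi/2)%np.pi-np.pi/2
print('t',o['time'],'pos',p.round(4),r.round(4),'open',o['opening'])
print('dx %.4f dy %.4f dz %.4f roll %.4f  dist %.4f'%(c*d[0]+s*d[1], s*d[0]-c*d[1], -d[2], -dy,np.hypot(d[0],d[1])), 'F',o['contact_force'].round(2),'q6',o['qpos'][5].round(3))
E
python3 g.py .4533 -.1984 .15 -.276
```

```text
t 0.1 pos [ 0.238  -0.4676  0.2261] [-3.1403e+00 -2.0000e-04  4.7080e-01] open 0.09239082007761878
dx 0.3139 dy -0.1422 dz 0.0761 roll 0.7468  dist 0.3446 F [ 0.33  0.53 -0.06] q6 -0.146
```

Emit:
{"name": "step_arm", "arguments": {
  "moves": [
    [[0.0314, -0.0142, 0, 0], [0.0314, -0.0142, 0, 0], [0.0314, -0.0142, 0, 0], [0.0314, -0.0142, 0, 0], [0.0314, -0.0142, 0, 0], [0.0314, -0.0142, 0, 0], [0.0314, -0.0142, 0, 0], [0.0314, -0.0142, 0, 0]]
  ],
  "hand": 1,
  "force": 30
}}

```text
time: 0.77
tool_pos: [0.4111, -0.2511, 0.2265]
tool_rot: [-3.141, 0.0, 0.471]
contact_force: [0.4, -0.3, 0.5]
opening: 0.0917
```

Emit:
{"name": "step_arm", "arguments": {
  "moves": [
    [[0.0314, -0.0142, 0, 0], [0.0313, -0.0142, 0, 0], [0, 0, 0.012, 0.12], [0, 0, 0.012, 0.12], [0, 0, 0.012, 0.12], [0, 0, 0.012, 0.12], [0, 0, 0.012, 0.12], [0, 0, 0.012, 0.12]]
  ]
}}

```text
time: 1.43
tool_pos: [0.4533, -0.1987, 0.1538]
tool_rot: [-3.141, 0.001, -0.255]
contact_force: [-0.6, 0.4, 0.6]
opening: 0.0917
```

```bash
python3 g.py .4533 -.1984 .15 -.276
```

```text
t 1.4333 pos [ 0.4533 -0.1987  0.1538] [-3.1414e+00  7.0000e-04 -2.5500e-01] open 0.09165473659712864
dx -0.0001 dy -0.0003 dz 0.0038 roll 0.0210  dist 0.0003 F [-0.64  0.38  0.57] q6 1.258
```

Emit:
{"name": "step_arm", "arguments": {
  "moves": [
    [[0, 0, 0.025, 0.026], [0, 0, 0.025, 0], [0, 0, 0.025, 0], [0, 0, 0.02, 0], [0, 0, 0.018, 0], [0, 0, 0.012, 0], [0, 0, 0, 0]]
  ]
}}

```text
time: 2.02
tool_pos: [0.4518, -0.1979, 0.0272]
tool_rot: [-3.14, 0.005, -0.275]
contact_force: [0.5, -0.7, -0.3]
opening: 0.0918
```

```bash
python3 - <<'E'
from h import *
c=cam('side'); im=c['frame'][150:330,370:570,::-1]; cv2.imwrite('pics/r1.png',cv2.resize(im,None,fx=3,fy=3))
E
python3 g.py .4533 -.1984 .028 -.276
```

```text
t 2.0667 pos [ 0.4526 -0.1984  0.0285] [-3.1407  0.0033 -0.2752] open 0.09185270144488099
dx 0.0007 dy -0.0002 dz 0.0005 roll 0.0008  dist 0.0007 F [ 0.06  0.43 -0.35] q6 1.278
```

View pics/r1.png

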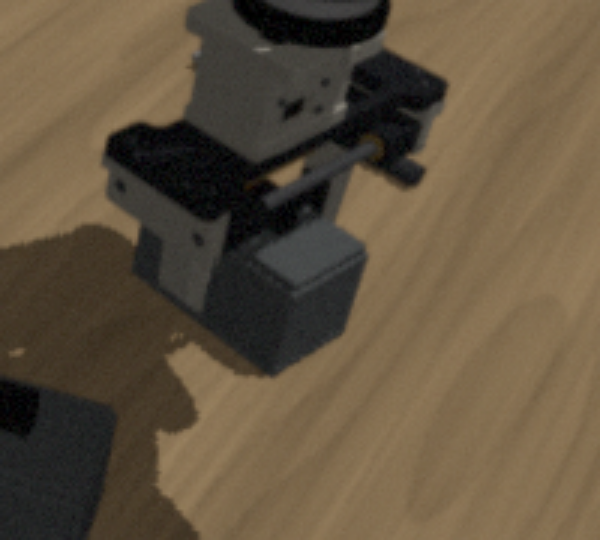

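The fingers straddle the right-hand box at about (230,230) in the crop. I'll close on it.

Emit:
{"name": "step_arm", "arguments": {
  "moves": [
    [[0, 0, 0, 0], [0, 0, 0, 0], [0, 0, 0, 0], [0, 0, 0, 0], [0, 0, 0, 0], [0, 0, 0, 0], [0, 0, 0, 0], [0, 0, 0, 0]]
  ],
  "hand": 0,
  "force": 30
}}

```text
time: 2.73
tool_pos: [0.4537, -0.1991, 0.0303]
tool_rot: [3.141, -0.001, -0.275]
contact_force: [-0.7, 1.0, 6.6]
opening: 0.0616
```

Emit:
{"name": "step_arm", "arguments": {
  "moves": [
    [[0, 0, -0.006, 0], [0, 0, -0.008, 0], [0, 0, -0.008, 0], [0, 0, -0.008, 0], [0, 0, 0, 0], [0, 0, 0, 0], [0, 0, 0, 0], [0, 0, 0, 0]]
  ]
}}

```text
time: 3.4
tool_pos: [0.4533, -0.1988, 0.0594]
tool_rot: [-3.141, 0.001, -0.275]
contact_force: [-0.5, -0.8, -1.6]
opening: 0.0621
```

```bash
python3 - <<'E'
from h import *
c=cam('side'); im=c['frame'][150:330,370:570,::-1]; cv2.imwrite('pics/r2.png',cv2.resize(im,None,fx=3,fy=3))
for i in range(4): print(robot.observe()['contact_force'],robot.observe()['joint_efforts'][1:3])
E
python3 g.py .4533 -.1984 .028 -.276
```

```text
[-0.57581748  0.67307081 -2.24757081] [-45.08613467 -18.01256418]
[-0.57581748  0.67307081 -2.24757081] [-45.08613467 -18.01256418]
[-0.57581748  0.67307081 -2.24757081] [-45.08613467 -18.01256418]
[-0.57581748  0.67307081 -2.24757081] [-45.08613467 -18.01256418]
t 3.45 pos [ 0.4533 -0.1988  0.0594] [-3.1414e+00  7.0000e-04 -2.7520e-01] open 0.06189718051081117
dx -0.0001 dy -0.0004 dz 0.0314 roll 0.0008  dist 0.0004 F [-0.58  0.67 -2.25] q6 1.278
```

View pics/r2.png

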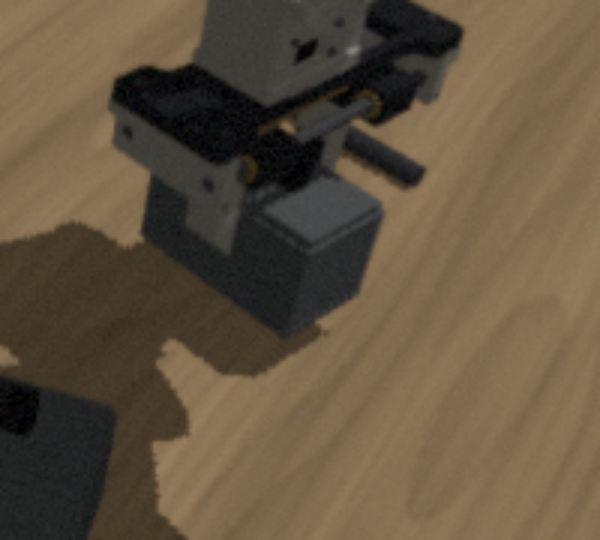

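The box is lifted, and at about 2 N it is light. I'll set it back down.

Emit:
{"name": "step_arm", "arguments": {
  "moves": [
    [[0, 0, 0.01, 0], [0, 0, 0.008, 0], [0, 0, 0.006, 0], [0, 0, 0.003, 0], [0, 0, 0.002, 0], [0, 0, 0.001, 0], [0, 0, 0, 0]]
  ]
}}

```text
time: 4.03
tool_pos: [0.4528, -0.1985, 0.0303]
tool_rot: [-3.141, 0.002, -0.275]
contact_force: [-5.4, 2.3, 9.6]
opening: 0.0619
```

Emit:
{"name": "step_arm", "arguments": {
  "moves": [
    [[0, 0, 0, 0], [0, 0, 0, 0], [0, 0, 0, 0], [0, 0, 0, 0], [0, 0, 0, 0], [0, 0, 0, 0]]
  ],
  "hand": 1
}}

```text
time: 4.53
tool_pos: [0.4536, -0.199, 0.0296]
tool_rot: [3.142, -0.0, -0.275]
contact_force: [-0.7, -0.2, 0.1]
opening: 0.0913
```

Emit:
{"name": "step_arm", "arguments": {
  "moves": [
    [[0, 0, -0.01, 0], [0, 0, -0.02, 0], [0, 0, -0.03, 0], [0, 0, -0.03, 0], [0, 0, -0.032, 0]]
  ]
}}

```text
time: 4.95
tool_pos: [0.453, -0.1987, 0.1534]
tool_rot: [-3.141, 0.001, -0.275]
contact_force: [0.4, -0.4, -0.1]
opening: 0.0916
```

```bash
python3 g.py .4828 .0194 .15 .272; python3 - <<'E'
from h import *
cam('top','t2.png')
E
```

```text
t 4.95 pos [ 0.453  -0.1987  0.1534] [-3.1415e+00  7.0000e-04 -2.7520e-01] open 0.09158650693002174
dx -0.0306 dy -0.2180 dz 0.0034 roll -0.5472  dist 0.2201 F [ 0.37 -0.44 -0.08] q6 1.278
```

View pics/t2.png

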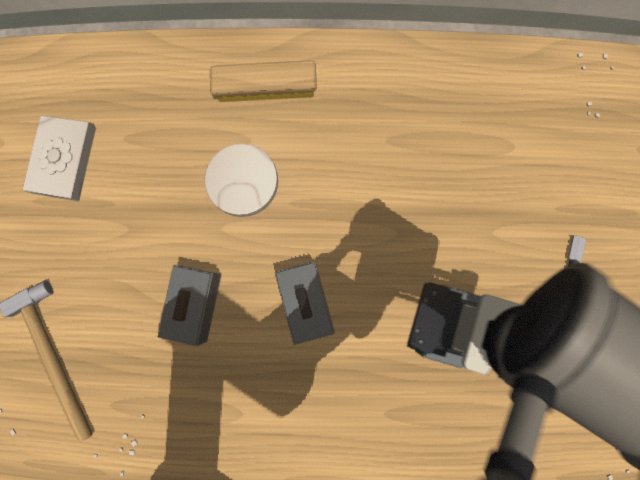

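The top view shows the right-hand box back in place under the gripper and everything else undisturbed. Next is the middle box.

Emit:
{"name": "step_arm", "arguments": {
  "moves": [
    [[-0.0038, -0.0272, 0, 0], [-0.0038, -0.0272, 0, 0], [-0.0038, -0.0272, 0, 0], [-0.0038, -0.0273, 0, 0], [-0.0038, -0.0273, 0, 0], [-0.0038, -0.0273, 0, 0], [-0.0039, -0.0273, 0, 0], [-0.0039, -0.0272, 0, 0]]
  ]
}}

```text
time: 5.67
tool_pos: [0.4833, 0.0205, 0.1523]
tool_rot: [-3.142, -0.001, -0.275]
contact_force: [0.5, -0.8, -0.4]
opening: 0.0918
```

Emit:
{"name": "step_arm", "arguments": {
  "moves": [
    [[0, 0, 0, -0.11], [0, 0, 0, -0.11], [0, 0, 0, -0.11], [0, 0, 0, -0.11], [0, 0, 0, -0.107], [0, 0, 0, 0]]
  ]
}}

```text
time: 6.17
tool_pos: [0.4833, 0.0192, 0.1522]
tool_rot: [3.141, -0.001, 0.276]
contact_force: [-0.0, -0.0, -0.1]
opening: 0.0915
```

```bash
python3 g.py .4828 .0194 .028 .272
```

```text
t 6.1667 pos [0.4833 0.0192 0.1522] [ 3.1413e+00 -6.0000e-04  2.7580e-01] open 0.09146898784548509
dx -0.0004 dy -0.0003 dz 0.1242 roll 0.0038  dist 0.0005 F [-0.04 -0.02 -0.08] q6 1.176
```

Emit:
{"name": "step_arm", "arguments": {
  "moves": [
    [[0, 0, 0.025, 0.004], [0, 0, 0.025, 0], [0, 0, 0.025, 0], [0, 0, 0.02, 0], [0, 0, 0.018, 0], [0, 0, 0.01, 0], [0, 0, 0, 0]]
  ]
}}

```text
time: 6.75
tool_pos: [0.4821, 0.0192, 0.0272]
tool_rot: [-3.14, 0.003, 0.265]
contact_force: [0.1, -0.1, 0.8]
opening: 0.092
```

Emit:
{"name": "step_arm", "arguments": {
  "moves": [
    [[0, 0, 0, 0], [0, 0, 0, 0], [0, 0, 0, 0], [0, 0, 0, 0], [0, 0, 0, 0], [0, 0, 0, 0], [0, 0, 0, 0], [0, 0, 0, 0]]
  ],
  "hand": 0,
  "force": 30
}}

```text
time: 7.42
tool_pos: [0.4836, 0.0194, 0.0294]
tool_rot: [3.141, -0.001, 0.268]
contact_force: [-1.2, 1.2, 6.8]
opening: 0.0621
```

Emit:
{"name": "step_arm", "arguments": {
  "moves": [
    [[0, 0, -0.006, 0], [0, 0, -0.008, 0], [0, 0, -0.008, 0], [0, 0, -0.008, 0], [0, 0, 0, 0], [0, 0, 0, 0], [0, 0, 0, 0], [0, 0, 0, 0]]
  ]
}}

```text
time: 8.08
tool_pos: [0.483, 0.0192, 0.0584]
tool_rot: [-3.141, 0.001, 0.268]
contact_force: [-0.0, -0.1, -4.5]
opening: 0.062
```

```bash
python3 - <<'E'
from h import *
c=cam('side'); im=c['frame'][180:360,270:470,::-1]; cv2.imwrite('pics/m2.png',cv2.resize(im,None,fx=3,fy=3))
E
python3 g.py .4828 .0194 .028 .272
```

```text
t 8.1333 pos [0.483  0.0191 0.0583] [-3.1413e+00  8.0000e-04  2.6770e-01] open 0.06180969758129186
dx -0.0001 dy -0.0003 dz 0.0303 roll -0.0043  dist 0.0003 F [ 0.29  0.22 -5.91] q6 1.184
```

View pics/m2.png

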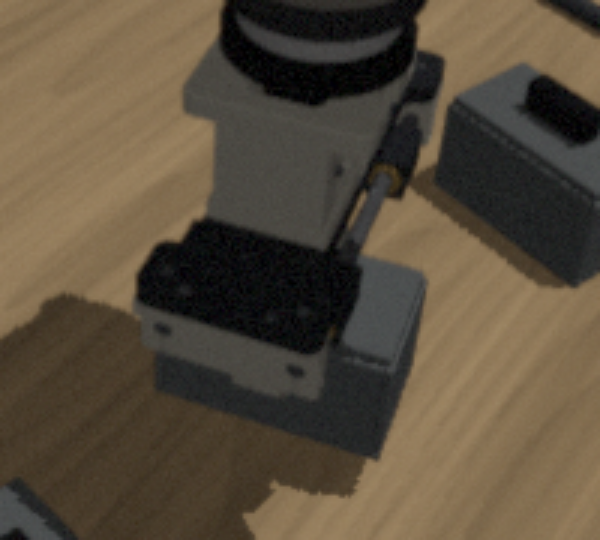

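The reading is about 5 N, so the middle box is the heavy one, and it is lifted closed. I'll set it down, then take its lid.

Emit:
{"name": "step_arm", "arguments": {
  "moves": [
    [[0, 0, 0.01, 0], [0, 0, 0.008, 0], [0, 0, 0.006, 0], [0, 0, 0.003, 0], [0, 0, 0.002, 0], [0, 0, 0.001, 0], [0, 0, 0, 0]]
  ]
}}

```text
time: 8.72
tool_pos: [0.4827, 0.0192, 0.0295]
tool_rot: [-3.141, 0.001, 0.268]
contact_force: [-5.7, -0.4, 6.0]
opening: 0.062
```

Emit:
{"name": "step_arm", "arguments": {
  "moves": [
    [[0, 0, 0, 0], [0, 0, 0, 0], [0, 0, 0, 0], [0, 0, 0, 0], [0, 0, 0, 0], [0, 0, 0, 0]]
  ],
  "hand": 1
}}

```text
time: 9.22
tool_pos: [0.4834, 0.0191, 0.0287]
tool_rot: [3.141, -0.0, 0.268]
contact_force: [0.0, -0.5, 0.5]
opening: 0.091
```

Emit:
{"name": "step_arm", "arguments": {
  "moves": [
    [[0, 0, -0.01, 0], [0, 0, -0.015, 0], [0, 0, -0.015, 0], [0, 0, -0.013, 0], [0, 0, 0, 0]]
  ]
}}

```text
time: 9.63
tool_pos: [0.485, 0.019, 0.0845]
tool_rot: [3.14, -0.005, 0.268]
contact_force: [0.1, 0.3, 0.4]
opening: 0.0918
```

```bash
python3 - <<'E'
from h import *
c=cam('side'); im=c['frame'][180:360,270:470,::-1]; cv2.imwrite('pics/m3.png',cv2.resize(im,None,fx=3,fy=3))
E
python3 g.py .4828 .0194 .072 .272
```

```text
t 9.6833 pos [0.4843 0.0191 0.0832] [ 3.1402 -0.0032  0.2678] open 0.09162195292616225
dx -0.0014 dy -0.0007 dz 0.0112 roll -0.0042  dist 0.0015 F [ 0.64 -0.27 -0.32] q6 1.184
```

View pics/m3.png

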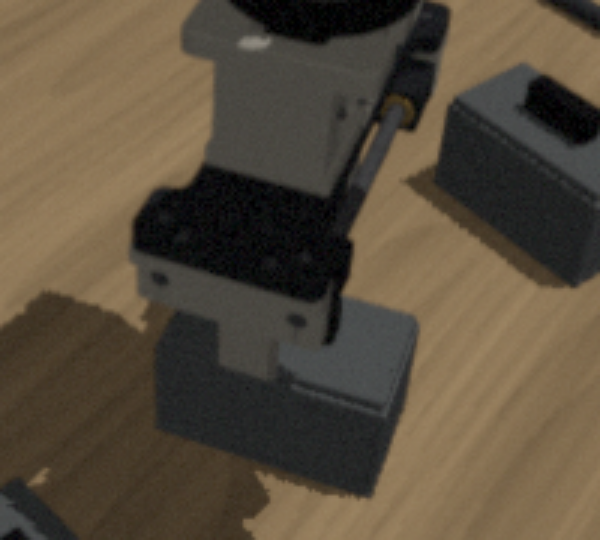

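The box stands with its lid on, and the fingers are over the lid. I'll lower onto the bar.

Emit:
{"name": "step_arm", "arguments": {
  "moves": [
    [[0, 0, 0.005, 0], [0, 0, 0.004, 0], [0, 0, 0.002, 0], [0, 0, 0, 0]]
  ]
}}

```text
time: 10.02
tool_pos: [0.4823, 0.0192, 0.0693]
tool_rot: [-3.141, 0.003, 0.268]
contact_force: [0.3, -0.0, 0.1]
opening: 0.0915
```

Emit:
{"name": "step_arm", "arguments": {
  "moves": [
    [[0, 0, 0, 0], [0, 0, 0, 0], [0, 0, 0, 0], [0, 0, 0, 0], [0, 0, 0, 0], [0, 0, 0, 0], [0, 0, 0, 0], [0, 0, 0, 0]]
  ],
  "hand": 0,
  "force": 25
}}

```text
time: 10.68
tool_pos: [0.4833, 0.0192, 0.0708]
tool_rot: [3.141, -0.0, 0.268]
contact_force: [0.2, 0.4, 0.1]
opening: 0.0427
```

Emit:
{"name": "step_arm", "arguments": {
  "moves": [
    [[0, 0, 0, 0], [0, 0, 0, 0], [0, 0, 0, 0], [0, 0, 0, 0], [0, 0, 0, 0], [0, 0, 0, 0]]
  ]
}}

```text
time: 11.18
tool_pos: [0.4833, 0.0191, 0.0707]
tool_rot: [3.141, -0.0, 0.268]
contact_force: [-0.1, 0.7, -0.6]
opening: 0.0134
```

```bash
python3 - <<'E'
from h import *
c=cam('side'); im=c['frame'][180:360,270:470,::-1]; cv2.imwrite('pics/m4.png',cv2.resize(im,None,fx=3,fy=3))
E
python3 g.py .4828 .0194 .07 .272
```

```text
t 11.2333 pos [0.4833 0.0191 0.0707] [3.1415 0.     0.2678] open 0.013559561657248751
dx -0.0004 dy -0.0004 dz 0.0007 roll -0.0042  dist 0.0006 F [-0.25  0.38 -0.03] q6 1.184
```

View pics/m4.png

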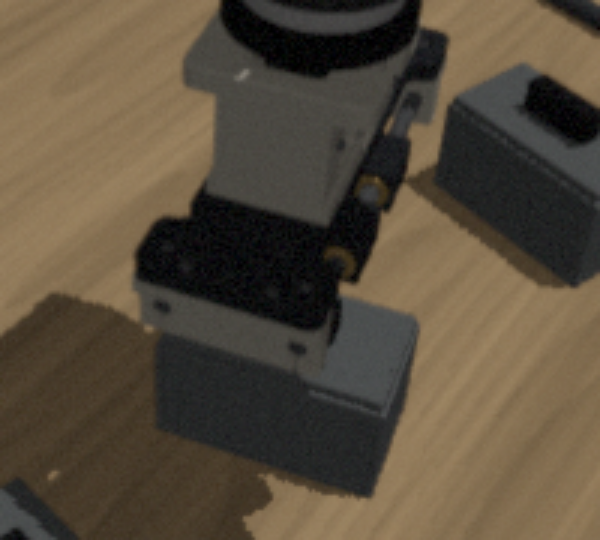

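The bar is gripped, with the opening at 13.5 mm. I'll lift the lid.

Emit:
{"name": "step_arm", "arguments": {
  "moves": [
    [[0, 0, -0.004, 0], [0, 0, -0.006, 0], [0, 0, -0.01, 0], [0, 0, -0.015, 0], [0, 0, -0.02, 0], [0, 0, -0.02, 0], [0, 0, -0.015, 0], [0, 0, 0, 0]]
  ]
}}

```text
time: 11.9
tool_pos: [0.4852, 0.019, 0.1642]
tool_rot: [3.139, -0.006, 0.268]
contact_force: [0.5, 0.5, -0.9]
opening: 0.0141
```

```bash
python3 - <<'E'
from h import *
c=cam('side'); im=c['frame'][130:360,270:470,::-1]; cv2.imwrite('pics/m5.png',cv2.resize(im,None,fx=2.6,fy=2.6))
E
python3 g.py .67 -.02 .07 .268
```

```text
t 11.95 pos [0.4843 0.0191 0.1624] [ 3.1399 -0.0038  0.2679] open 0.013907907656550969
dx 0.1688 dy 0.0868 dz 0.0924 roll -0.0001  dist 0.1898 F [ 0.2  -0.5  -0.96] q6 1.184
```

View pics/m5.png

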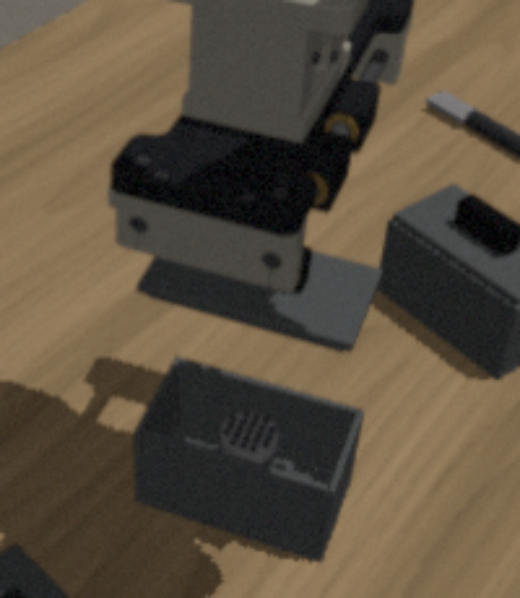

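The lid is off and the steel head is visible in the box at (250,435) in the crop. I'll carry the lid beside the disc.

Emit:
{"name": "step_arm", "arguments": {
  "moves": [
    [[0.015, 0.0077, 0, 0], [0.022, 0.0113, 0, 0], [0.024, 0.0123, 0, 0], [0.026, 0.0134, 0, 0], [0.026, 0.0134, 0, 0], [0.024, 0.0123, 0, 0], [0.02, 0.0103, 0, 0], [0.0118, 0.0061, 0, 0]]
  ]
}}

```text
time: 12.62
tool_pos: [0.6704, -0.0205, 0.1586]
tool_rot: [-3.141, 0.002, 0.267]
contact_force: [-0.2, 0.2, -0.5]
opening: 0.0139
```

Emit:
{"name": "step_arm", "arguments": {
  "moves": [
    [[0, 0, 0.015, 0], [0, 0, 0.025, 0], [0, 0, 0.03, 0], [0, 0, 0.025, 0], [0, 0, 0.015, 0], [0, 0, 0.008, 0], [0, 0, 0, 0], [0, 0, 0, 0]]
  ]
}}

```text
time: 13.28
tool_pos: [0.669, -0.0199, 0.0425]
tool_rot: [-3.141, 0.0, 0.268]
contact_force: [-0.5, 0.2, -0.5]
opening: 0.0141
```

```bash
python3 - <<'E'
from h import *
c=cam('side','s6.png')
E
python3 g.py .67 -.02 .0157 .268
```

```text
t 13.3333 pos [ 0.6696 -0.02    0.0435] [ 3.141e+00 -1.300e-03  2.678e-01] open 0.013713704924083622
dx 0.0003 dy 0.0001 dz 0.0278 roll -0.0002  dist 0.0004 F [-0.21  0.86 -0.1 ] q6 1.159
```

View pics/s6.png

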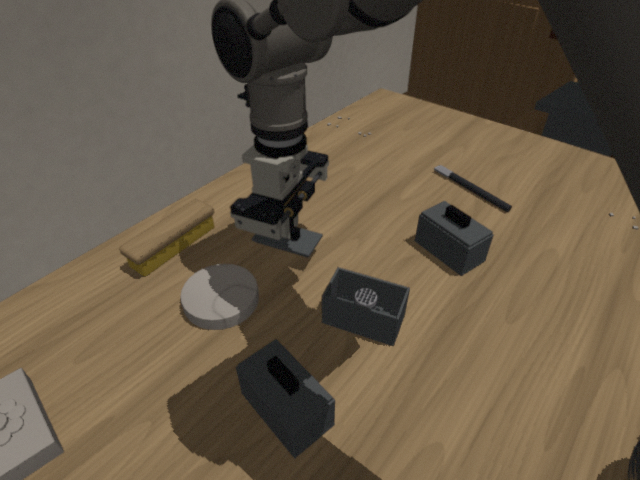

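The lid hangs over bare bench beside the disc at about (290,240). I'll lower it gently.

Emit:
{"name": "step_arm", "arguments": {
  "moves": [
    [[0, 0, 0.008, 0], [0, 0, 0.008, 0], [0, 0, 0.005, 0], [0, 0, 0.003, 0], [0, 0, 0.002, 0], [0, 0, 0, 0], [0, 0, 0, 0]]
  ]
}}

```text
time: 13.92
tool_pos: [0.6691, -0.0199, 0.0167]
tool_rot: [3.142, -0.0, 0.268]
contact_force: [-0.2, -0.4, 0.0]
opening: 0.0137
```

Emit:
{"name": "step_arm", "arguments": {
  "moves": [
    [[0, 0, 0.002, 0], [0, 0, 0, 0], [0, 0, 0, 0]]
  ]
}}

```text
time: 14.17
tool_pos: [0.6696, -0.02, 0.0157]
tool_rot: [3.141, -0.001, 0.268]
contact_force: [-1.2, -0.1, 5.4]
opening: 0.0138
```

Emit:
{"name": "step_arm", "arguments": {
  "moves": [
    [[0, 0, 0, 0], [0, 0, 0, 0], [0, 0, 0, 0], [0, 0, 0, 0], [0, 0, 0, 0]]
  ],
  "hand": 0.6
}}

```text
time: 14.58
tool_pos: [0.6689, -0.0199, 0.0144]
tool_rot: [-3.142, 0.0, 0.268]
contact_force: [-0.2, -0.4, 0.2]
opening: 0.0426
```

Emit:
{"name": "step_arm", "arguments": {
  "moves": [
    [[0, 0, -0.01, 0], [0, 0, -0.02, 0], [0, 0, -0.03, 0], [0, 0, -0.035, 0], [0, 0, -0.03, 0], [0, 0, -0.02, 0], [0, 0, 0, 0]]
  ]
}}

```text
time: 15.17
tool_pos: [0.6717, -0.0202, 0.1666]
tool_rot: [3.137, -0.01, 0.268]
contact_force: [1.7, 0.4, 1.0]
opening: 0.0551
```

```bash
python3 - <<'E'
from h import *
import pickle
c=cam('side','s7.png'); im=c['frame'][180:360,200:420,::-1]; cv2.imwrite('pics/s7c.png',cv2.resize(im,None,fx=3.5,fy=3.3))
t=cam('top','t7.png'); im=t['frame'][230:370,240:360,::-1]; cv2.imwrite('pics/t7c.png',cv2.resize(im,None,fx=4,fy=4,interpolation=cv2.INTER_CUBIC))
pickle.dump(dict(side=c,top=t),open('c7.pkl','wb'))
E
python3 g.py .4828 .0194 .16 1.84
```

```text
t 15.2667 pos [ 0.6694 -0.0199  0.1611] [ 3.1406e+00 -2.2000e-03  2.6780e-01] open 0.055260531939041894
dx -0.1695 dy -0.0873 dz 0.0011 roll 1.5694  dist 0.1907 F [ 0.21 -0.77 -0.11] q6 1.159
```

View pics/s7c.png

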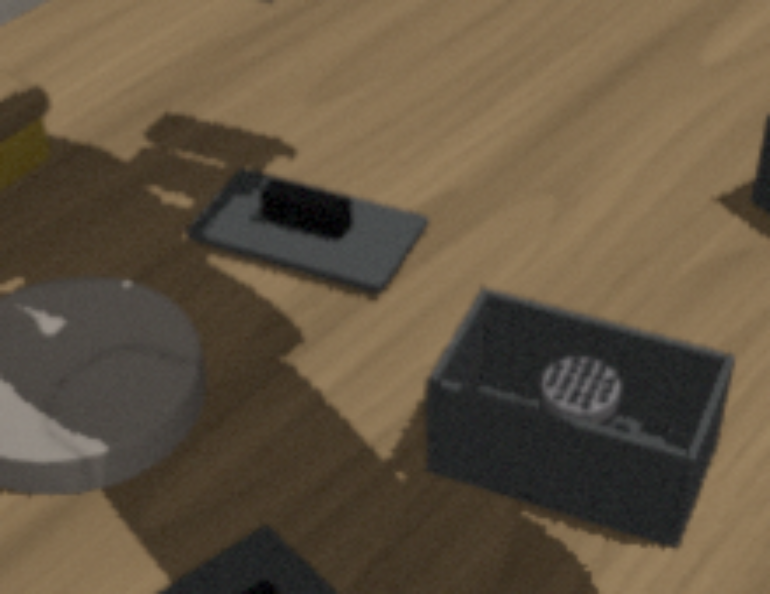

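View pics/t7c.png

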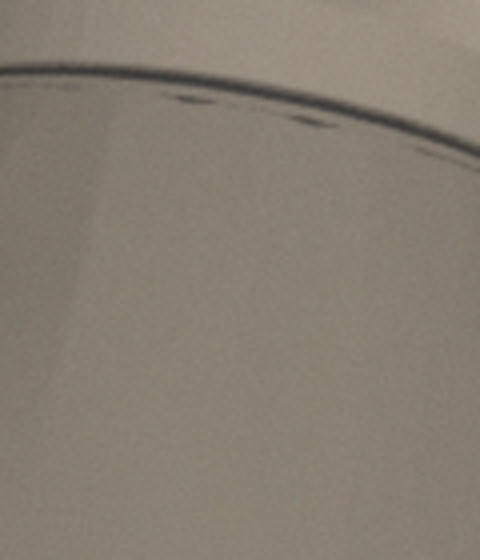

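The lid lies flat on the bench and the open box shows the head's top at crop (581,383). The arm blocks the top view. Now to measure the head.

```bash
python3 - <<'E'
from h import *
import pickle
c=pickle.load(open('c7.pkl','rb'))['side']
f=lambda x,y:(x/3.5+200,y/3.3+180)
print(onz(c,*f(581,383),.05))
w=np.array([onz(c,*f(*p),.06)[:2] for p in((485,290),(733,355),(692,455),(430,380))]); print(w.mean(0),w.round(3), np.linalg.norm(w[0]-w[1]))
o,d=pickle.load(open('c0.pkl','rb')),0
E
```

```text
[0.48384198 0.01849211 0.05      ]
[0.48355867 0.01871849] [[ 0.542  0.006]
 [ 0.44  -0.025]
 [ 0.425  0.032]
 [ 0.527  0.062]] 0.10639495160390898
```

Emit:
{"name": "step_arm", "arguments": {
  "moves": [
    [[-0.015, -0.0077, 0, 0], [-0.022, -0.0113, 0, 0], [-0.024, -0.0123, 0, 0], [-0.026, -0.0134, 0, 0], [-0.026, -0.0134, 0, 0], [-0.024, -0.0123, 0, 0], [-0.02, -0.0103, 0, 0], [-0.0125, -0.0066, 0, 0]]
  ],
  "hand": 0.52
}}

```text
time: 15.93
tool_pos: [0.479, 0.0201, 0.1583]
tool_rot: [-3.14, 0.004, 0.268]
contact_force: [0.2, -1.0, -0.5]
opening: 0.0478
```

Emit:
{"name": "step_arm", "arguments": {
  "moves": [
    [[0, 0, 0, -0.12], [0, 0, 0, -0.12], [0, 0, 0, -0.12], [0, 0, 0, -0.12], [0, 0, 0, -0.12], [0, 0, 0, -0.12], [0, 0, 0, -0.12], [0, 0, 0, -0.12]]
  ]
}}

```text
time: 16.6
tool_pos: [0.4814, 0.0196, 0.1584]
tool_rot: [-3.139, 0.001, 1.234]
contact_force: [0.0, -0.0, 0.4]
opening: 0.0477
```

Emit:
{"name": "step_arm", "arguments": {
  "moves": [
    [[0, 0, 0, -0.12], [0, 0, 0, -0.12], [0, 0, 0, -0.12], [0, 0, 0, -0.12], [0, 0, 0, -0.12], [0, 0, 0, 0], [0, 0, 0, 0]]
  ]
}}

```text
time: 17.18
tool_pos: [0.4818, 0.0195, 0.1587]
tool_rot: [-3.139, -0.001, 1.824]
contact_force: [-0.2, -0.0, 0.3]
opening: 0.0483
```

```bash
python3 g.py .4830 .0192 .075 1.84
```

```text
t 17.1833 pos [0.4818 0.0195 0.1587] [-3.1395e+00 -8.0000e-04  1.8241e+00] open 0.04826886488458728
dx -0.0006 dy 0.0011 dz 0.0837 roll -0.0159  dist 0.0013 F [-0.15 -0.    0.32] q6 -0.372
```

Emit:
{"name": "step_arm", "arguments": {
  "moves": [
    [[-0.0006, 0.0011, 0.02, -0.016], [0, 0, 0.025, 0], [0, 0, 0.025, 0], [0, 0, 0.012, 0], [0, 0, 0, 0], [0, 0, 0, 0]]
  ]
}}

```text
time: 17.68
tool_pos: [0.4832, 0.0192, 0.0771]
tool_rot: [-3.14, -0.001, 1.841]
contact_force: [0.4, -0.0, 0.7]
opening: 0.0478
```

```bash
python3 - <<'E'
from h import *
c=cam('side'); im=c['frame'][180:360,270:470,::-1]; cv2.imwrite('pics/m8.png',cv2.resize(im,None,fx=3,fy=3))
E
python3 g.py .4830 .0192 .018 1.84
```

```text
t 17.7333 pos [0.4839 0.0191 0.078 ] [3.1415e+00 1.0000e-04 1.8419e+00] open 0.0476985439124585
dx 0.0004 dy -0.0009 dz 0.0600 roll 0.0019  dist 0.0009 F [-0.44  0.29 -0.9 ] q6 -0.39
```

View pics/m8.png

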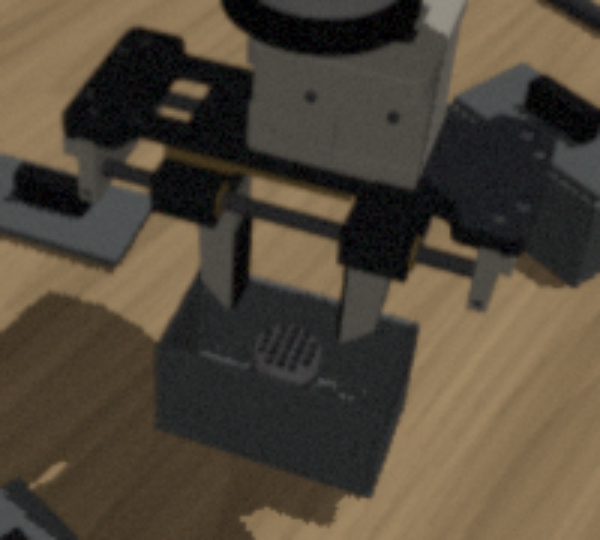

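The fingers sit on either side of the head at (290,350) in the crop, along the box's length and inside its walls. I'll descend.

Emit:
{"name": "step_arm", "arguments": {
  "moves": [
    [[0, -0.0005, 0.012, 0], [0, 0, 0.014, 0], [0, 0, 0.014, 0], [0, 0, 0.01, 0], [0, 0, 0.005, 0], [0, 0, 0.003, 0], [0, 0, 0, 0], [0, 0, 0, 0]]
  ]
}}

```text
time: 18.4
tool_pos: [0.4837, 0.019, 0.0202]
tool_rot: [3.141, 0.0, 1.844]
contact_force: [0.1, 1.2, -0.0]
opening: 0.048
```

Emit:
{"name": "step_arm", "arguments": {
  "moves": [
    [[0, 0, 0, 0], [0, 0, 0, 0], [0, 0, 0, 0], [0, 0, 0, 0], [0, 0, 0, 0], [0, 0, 0, 0]]
  ],
  "hand": 0,
  "force": 30
}}

```text
time: 18.9
tool_pos: [0.4833, 0.019, 0.0201]
tool_rot: [3.141, 0.0, 1.844]
contact_force: [-1.0, -0.7, 4.9]
opening: 0.0316
```

Emit:
{"name": "step_arm", "arguments": {
  "moves": [
    [[0, 0, -0.005, 0], [0, 0, -0.01, 0], [0, 0, -0.018, 0], [0, 0, -0.022, 0], [0, 0, -0.022, 0], [0, 0, -0.022, 0], [0, 0, -0.016, 0], [0, 0, -0.005, 0]]
  ]
}}

```text
time: 19.57
tool_pos: [0.4844, 0.0189, 0.1426]
tool_rot: [3.137, 0.002, 1.844]
contact_force: [0.3, 1.2, -3.2]
opening: 0.0312
```

```bash
python3 - <<'E'
from h import *
c=cam('side'); im=c['frame'][100:360,240:470,::-1]; cv2.imwrite('pics/m9.png',cv2.resize(im,None,fx=2.3,fy=2.3))
E
python3 g.py .6727 .1255 .14 1.84
```

```text
t 19.6167 pos [0.4843 0.0189 0.1421] [3.1377e+00 1.7000e-03 1.8439e+00] open 0.03088291149349216
dx 0.0518 dy 0.2102 dz 0.0021 roll 0.0039  dist 0.2165 F [ 0.16  0.21 -2.03] q6 -0.392
```

View pics/m9.png

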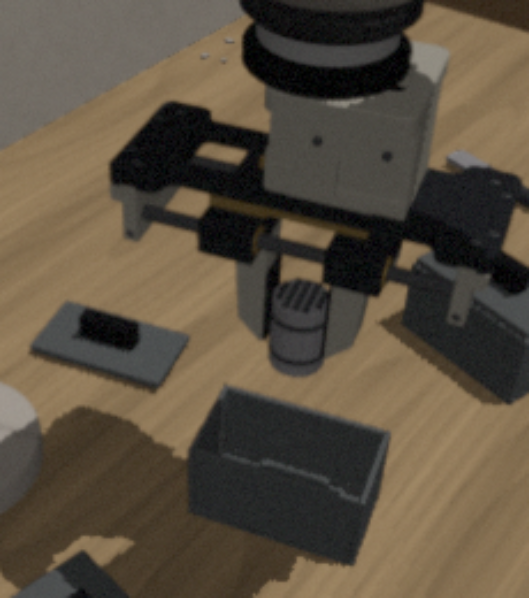

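The head is held clear, and the box stays on the bench, open. I'll carry the head to the disc.

Emit:
{"name": "step_arm", "arguments": {
  "moves": [
    [[0.0025, 0.01, 0, 0], [0.0045, 0.018, 0, 0], [0.0054, 0.022, 0, 0], [0.0059, 0.024, 0, 0], [0.0059, 0.024, 0, 0], [0.0059, 0.024, 0, 0], [0.0059, 0.024, 0, 0], [0.0054, 0.022, 0, 0]]
  ]
}}

```text
time: 20.28
tool_pos: [0.6345, 0.1055, 0.1372]
tool_rot: [-3.139, -0.001, 1.844]
contact_force: [0.7, -0.7, -3.3]
opening: 0.0314
```

Emit:
{"name": "step_arm", "arguments": {
  "moves": [
    [[0.0049, 0.02, 0, 0], [0.0037, 0.015, 0, 0], [0.0018, 0.0072, 0, 0], [0, 0, 0, 0], [0, 0, 0, 0]]
  ]
}}

```text
time: 20.7
tool_pos: [0.671, 0.126, 0.1372]
tool_rot: [-3.138, -0.001, 1.844]
contact_force: [0.1, -0.3, -4.7]
opening: 0.0314
```

```bash
python3 g.py .6727 .1255 .0411 1.84
```

```text
t 20.7 pos [0.671  0.126  0.1372] [-3.1380e+00 -6.0000e-04  1.8443e+00] open 0.03139529254534177
dx -0.0009 dy 0.0015 dz 0.0961 roll 0.0043  dist 0.0018 F [ 0.12 -0.32 -4.71] q6 -0.2
```

Emit:
{"name": "step_arm", "arguments": {
  "moves": [
    [[-0.0009, 0.0015, 0.012, 0], [0, 0, 0.018, 0], [0, 0, 0.02, 0], [0, 0, 0.016, 0], [0, 0, 0.01, 0], [0, 0, 0.006, 0], [0, 0, 0, 0], [0, 0, 0, 0]]
  ]
}}

```text
time: 21.37
tool_pos: [0.6736, 0.125, 0.058]
tool_rot: [3.141, 0.0, 1.844]
contact_force: [-0.4, -0.2, -2.6]
opening: 0.0314
```

Emit:
{"name": "step_arm", "arguments": {
  "moves": [
    [[0, 0, 0.002, 0], [0, 0, 0.002, 0], [0, 0, 0.002, 0], [0, 0, 0, 0], [0, 0, 0, 0]]
  ]
}}

```text
time: 21.78
tool_pos: [0.6733, 0.1251, 0.0518]
tool_rot: [-3.142, 0.0, 1.844]
contact_force: [-0.9, -1.3, -4.0]
opening: 0.0313
```

```bash
python3 - <<'E'
from h import *
c=cam('side'); im=c['frame'][150:350,130:330,::-1]; cv2.imwrite('pics/d1.png',cv2.resize(im,None,fx=3,fy=3))
E
python3 g.py .6727 .1255 .0411 1.84
```

```text
t 21.8333 pos [0.6734 0.1251 0.0518] [3.1414e+00 1.0000e-04 1.8439e+00] open 0.031427365034405026
dx 0.0006 dy -0.0006 dz 0.0107 roll 0.0039  dist 0.0008 F [ 0.52 -0.15 -2.49] q6 -0.201
```

View pics/d1.png

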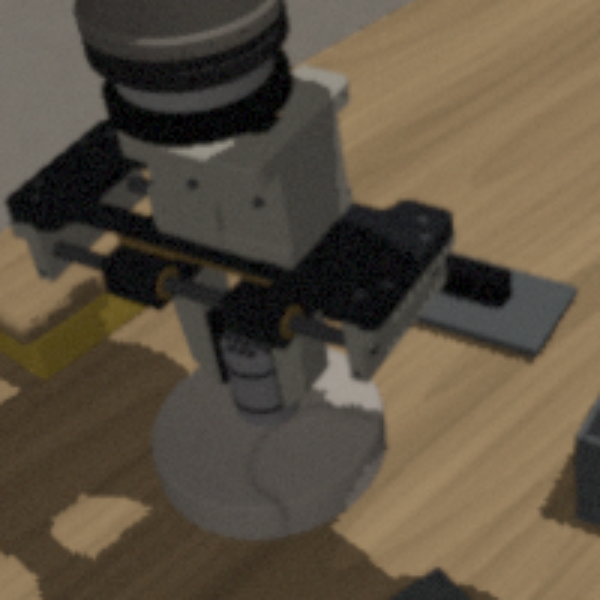

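The head hangs about 1 cm above the middle of the disc, near (262,410) in the crop. I'll approach in small steps.

Emit:
{"name": "step_arm", "arguments": {
  "moves": [
    [[0, 0, 0.002, 0], [0, 0, 0.002, 0], [0, 0, 0.002, 0], [0, 0, 0.0015, 0], [0, 0, 0.001, 0], [0, 0, 0, 0], [0, 0, 0, 0]]
  ]
}}

```text
time: 22.42
tool_pos: [0.6733, 0.1251, 0.0431]
tool_rot: [-3.141, 0.0, 1.844]
contact_force: [0.2, 0.3, -2.1]
opening: 0.0316
```

Emit:
{"name": "step_arm", "arguments": {
  "moves": [
    [[0, 0, 0.0005, 0], [0, 0, 0.0005, 0], [0, 0, 0.0005, 0], [0, 0, 0, 0], [0, 0, 0, 0], [0, 0, 0, 0]]
  ]
}}

```text
time: 22.92
tool_pos: [0.6734, 0.1251, 0.0417]
tool_rot: [3.142, 0.0, 1.844]
contact_force: [0.0, -0.8, -3.2]
opening: 0.0313
```

Emit:
{"name": "step_arm", "arguments": {
  "moves": [
    [[0, 0, 0.0005, 0], [0, 0, 0.0005, 0], [0, 0, 0, 0], [0, 0, 0, 0]]
  ]
}}

```text
time: 23.25
tool_pos: [0.6735, 0.1251, 0.0412]
tool_rot: [3.141, 0.0, 1.844]
contact_force: [-1.8, -0.2, 1.0]
opening: 0.0312
```

Emit:
{"name": "step_arm", "arguments": {
  "moves": [
    [[0, 0, 0.0004, 0], [0, 0, 0, 0], [0, 0, 0, 0], [0, 0, 0, 0]]
  ]
}}

```text
time: 23.58
tool_pos: [0.6735, 0.1251, 0.0411]
tool_rot: [3.141, 0.0, 1.844]
contact_force: [-3.1, -0.8, 5.6]
opening: 0.0313
```

Contact, with the disc now bearing the head's weight. I'll release slowly and withdraw.

Emit:
{"name": "step_arm", "arguments": {
  "moves": [
    [[0, 0, 0, 0], [0, 0, 0, 0], [0, 0, 0, 0], [0, 0, 0, 0], [0, 0, 0, 0], [0, 0, 0, 0]]
  ],
  "hand": 0.6
}}

```text
time: 24.08
tool_pos: [0.6734, 0.1251, 0.0401]
tool_rot: [-3.142, 0.0, 1.844]
contact_force: [-0.2, 0.6, -0.7]
opening: 0.0551
```

Emit:
{"name": "step_arm", "arguments": {
  "moves": [
    [[0, 0, -0.01, 0], [0, 0, -0.02, 0], [0, 0, -0.025, 0], [0, 0, -0.03, 0], [0, 0, -0.03, 0], [0, 0, -0.025, 0], [0, 0, 0, 0]]
  ]
}}

```text
time: 24.67
tool_pos: [0.6761, 0.1254, 0.1881]
tool_rot: [3.13, 0.002, 1.844]
contact_force: [0.9, -0.7, 0.5]
opening: 0.055
```

Emit:
{"name": "step_arm", "arguments": {
  "moves": [
    [[-0.02, -0.02, 0, 0], [-0.025, -0.025, 0, 0], [-0.03, -0.025, 0, 0], [-0.03, -0.025, 0, 0], [-0.03, -0.025, 0, 0], [-0.03, -0.025, 0, 0], [-0.03, -0.025, 0, 0], [-0.03, -0.025, 0, 0]]
  ]
}}

```text
time: 25.33
tool_pos: [0.5451, -0.1455, 0.1806]
tool_rot: [3.141, 0.0, 1.844]
contact_force: [0.6, 0.2, 0.6]
opening: 0.055
```

Emit:
{"name": "step_arm", "arguments": {
  "moves": [
    [[-0.03, 0, 0, 0], [-0.03, 0, 0, 0], [-0.02, 0, 0, 0], [-0.01, 0, 0, 0], [0, 0, 0, 0], [0, 0, 0, 0]]
  ]
}}

```text
time: 25.83
tool_pos: [0.5702, -0.2302, 0.18]
tool_rot: [-3.141, -0.001, 1.843]
contact_force: [-0.4, -0.1, -0.1]
opening: 0.055
```

```bash
python3 - <<'E'
from h import *
cam('side','s9.png');cam('top','t9.png'); print(robot.observe()['tool_pos'],robot.observe()['time'])
E
```

```text
[ 0.57028462 -0.2292301   0.18029302] 25.9333
```

View pics/s9.png

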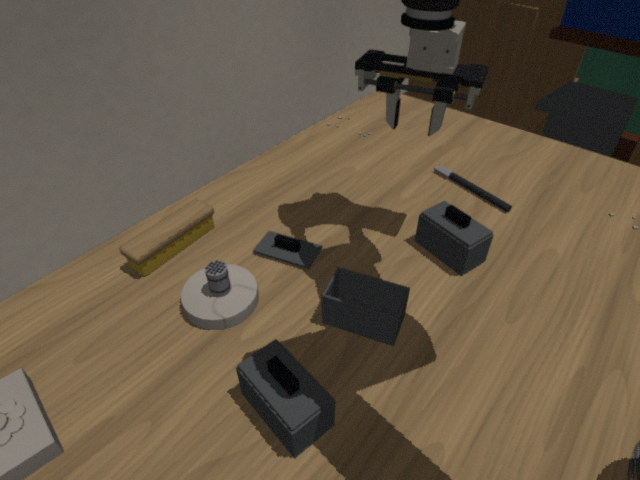

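View pics/t9.png

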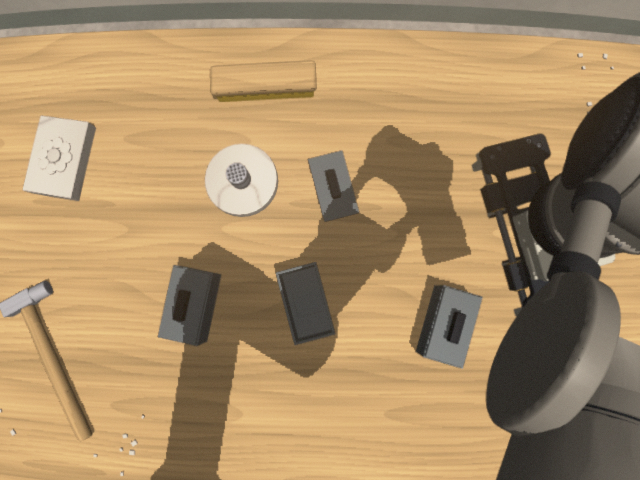

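The head stands upright on the disc, its top at (237,173) in the top view. The lid lies flat at (333,186), both light boxes are shut, and the tools have not moved. I'll check the centring.

```bash
python3 - <<'E'
from h import *
T=robot.read_camera('top');S=robot.read_camera('side')
print(onz(T,237,174,.071),onz(S,217,268,.071),robot.observe()['qvel'].round(3))
E
```

```text
[0.67064858 0.1232518  0.071     ] [0.67204259 0.12411944 0.071     ] [-0.002  0.    -0.006 -0.003  0.001 -0.003]
```

```bash
python3 -c "
from cell import robot
print(robot.hand_in())"
```

```text
the job is handed in; nothing more can be done
None
```

The steel head is standing upright in the middle of the marble disc. I handed the job in at about 26 s of the 72 s allowed; hand-in gives no verdict.

- **Finding the heavy box:** I lifted the right-hand box closed; it read about 2 N, so light, and I set it back. The middle box read about 5 N, so it was the heavy one. I lifted it about 29 mm, closed, and set it back. The left-hand box was never touched.
- **Opening and placing:** I took the middle box's lid off by its grip bar and laid it flat on the bare bench beside the disc. I then lifted the head out and lowered it onto the disc. The wrist force was about 6 N when it touched down.
- **Last checks:** Both cameras put the head's axis within about 3 mm of the disc's centre. The final pictures show the lid on the bench, both light boxes shut, and all three boxes where they stood. The tools and carving look untouched, and the arm is clear of everything. No check failed or disagreed.

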